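Clamp the pin nest with the fold-away crank

ROBOT

A 6-joint arm with a two-finger parallel gripper is mounted at the origin on a cart in front of the work surface, level with it; the furniture and walls round the work are solid. World frame = base frame: x ahead of the robot, y to its left, z up, the work surface at z = 0. Lengths are in mm, angles in degrees, forces in N, time in s.
With the tool pointing down it reaches from about 300 to 850 mm from the base axis. Payload 4.2 kg.
Tool frame: the origin (TCP) lies between the finger pads; the fingertips stand 22 mm ahead of it and the grasp point (between the pads) lies 3 mm ahead of it (env.finger_overhang is the distance from the TCP to the fingertips, in mm); z points along the fingers, y is the line along which they close (so a half turn about z gives the same grasp; the last joint's range is limited). The gripper opens to 91 mm and grips with 3 to 60 N. Pads are 32 mm wide; open, the fingers measure 118 mm over their backs; the gripper's body (76 mm by 178 mm) begins 60 mm behind the grasp point.
Start: joints at [67.036, 18.312, 89.639, -0, 72.044, -1.146], TCP at [213.709, 533.825, 235.976] pointing down, gripper open.
Joint ranges: [-177.97, 177.97], [-48.28, 115.42], [12.27, 149.76], [-77.06, 257.06], [2.81, 150.46], [-146.56, 146.56]. Speed limits (degrees/s): [147.25, 147.25, 180, 180, 180, 180].

INTERFACE

Orientations are given as [roll, pitch, yaw] about the fixed x, y, z axes, in that order (R = Rz(yaw) Ry(pitch) Rx(roll)).
In Python, from workcell import state, cams, ticket, look_for, outline_of, env gives the robot as it stands.
- The arm moves only by the tool servo_tool, never from a script. Its argument "steps" is a list of rows, each a list of 3 entries, a list of its own where there are three numbers: the closure in counts, from 0 (fully open) to 255 (shut), then the shift along the tool's x, y, z in mm, then the turn, a rotation vector about the tool's x, y, z in rad. A call has exactly 10 rows; each row shifts and turns the commanded pose from where the row before left it, along the tool's axes as they then stand; what a row does not reach is not made up. A row lasts 1/10 s, in which the tool goes at most 50 mm and 8.59 degrees, less where a joint would pass 70% of its speed; a pose out of reach is approached as far as the arm can. A call with a gripper value outside its range is refused whole. The fingers move at their own pace and stop on an object; "squeeze" is the grip in N (left out, the last holds). Time passes only in rows, so rows that do not move let the fingers close, or fill a call up. It gives the time, the measured TCP pose, the force, the opening and the grip force at its end, in the units of the state.
- state(): the state, without advancing time (a new reading comes with each control period).
- cams.grab_frame(name): name is "scene" or "side" or "wrist"; returns a dict with "color" (420x560x3 uint8, red, green, blue), "z_map" (420x560 float32, mm along the optical axis (not along the pixel's ray), 0 where there is no reading), "fovy" (degrees; the focal length in pixels is half the picture's height over the tangent of half this angle, whatever the lens; pixels are square), "cx", "cy" (the principal point, pixels), "eye" and "rotation" of the camera in the world; the wrist camera has in their place "tool_from_camera" (4x4, takes a point from camera to tool coordinates, whose origin is the TCP and whose axes are the flange's). Camera axes: x right, y up, looking along -z (the intrinsics and any distortion apply to the point x, -y, -z); pixel columns grow to the right and rows downward; lengths in mm; the calibration is good to about 2 mm. A picture is of the moment at which its call begins: read the wrist's pose just before it.
- ticket.job_done(): hands the job in; it is judged then, once.
Trained networks look in a picture, given as the dict that the camera call returned (one of the last four; its "shot" number tells which), for a name from the list of things; names that differ only in an ending like _2 or _b are one class to them, and where a whole thing is asked for, a point or a joint stands for the part that bears it (a point fixed in the world has none). Each returns a list of dicts, best first, with "confidence" (0 to 1); they miss things now and then, are a little off and sometimes report something else, mostly with a low value. They report only what shows in the picture. A call takes as long as a camera call.
- look_for(picture, thing): "at" ([column, row] in pixels, amid what is visible of it).
- outline_of(picture, thing): "pixels" (420x560 bool, what is visible of it) and "at" ([column, row] in pixels, amid what is visible of it).
The state is a dict: "time_s": time; "qpos": joint angles; "qvel": joint speeds; "effort": joint torques, N m; "ee_pos": TCP position; "ee_rot": TCP orientation; "force": force on the tool from outside, world axes, zero at the start; "torque": the same for the moment, N m; "gripper_width": finger opening in mm; "gripper_force": force on a finger pad.
Only numpy, scipy, OpenCV 4.12 (cv2) and the standard library are available. Lean on these libraries where they do the work, as an engineer would, in place of code of your own. Each camera call takes 0.05 s, during which the arm holds its last target. There are 200 camera calls.

TASK

Clamp the pin nest in the clamping fixture on the table: slide the latch off the tip of the folded crank handle, tip the handle up until it stands upright, and crank clockwise until the spring-loaded pad presses the nest firmly against the fixed jaw. Then leave the fixture safe: fold the handle down flat on its arm again and slide the latch fully back over its tip, with the nest still clamped. Leave the other small things on the table where they are.

Things in the scene. Friction and masses are not known exactly. Their poses are not given: they have to be found in the camera images.
- workholder: Clamping fixture fixed to the table: base plate 130 (x) x 272 (y) x 12 mm, from y = -62 to +210 mm. Origin on the table under the crank's vertical axis. There a grey gear box 62 x 62 mm, top 48 mm above the table, carries the crank. Along +y follow the moving jaw with its black rubber pad, the nest, and the fixed jaw (inner face at y = 183 mm); jaw tops are 44 mm above the table
- crank_axis (a point): point on the crank's vertical axis, on top of its arm, 66 mm above the table; turns with the crank: x points along the arm to the handle's hinge, z up. The arm is a flat steel bar 22 mm wide, 8 mm thick, from x = -73 to +52 mm; its hinge end is a fork with ears (28 mm apart over the outside, up to 80 mm above the table)
- hinge_point (a point): centre of the handle's hinge pin, on the arm's line at x = +45 mm from the crank axis, 75 mm above the table; the pin is level and across the arm
- handle_tip (a point): end of the folding handle, 74 mm from the hinge pin: a steel rod, 8 mm in diameter, with a freely spinning black sleeve, 13 mm in diameter, 12 to 60 mm from the pin. Folded, it lies level 75 mm above the table, from the hinge back over the crank axis to x = -29 mm along the arm; upright, its tip is 149 mm above the table. The hinge is stiff (3 N at the heel): the handle stays where it is left
- heel_tip (a point): outer end of the handle's heel: a steel tab 13 mm wide, 5 mm thick, which runs on from the hinge pin 31 mm outward beyond the arm's end, level at 75 mm above the table while the handle is folded. Pressed down it tips the handle up; with the handle upright it points straight down
- latch_fin (a point): middle of the top edge of the latch's upright thumb fin (8 mm thick along the arm, 18 mm wide, 80 to 108 mm above the table), at x = -44 mm along the arm when latched, -60 mm when fully back. The latch is a dark steel block that slides along the arm's tail with 2 N; its tongue (top 87 mm above the table) reaches 22 mm inward from the fin, over the folded handle's tip
- latch (a joint): position of the latch (m): 0 = latched, tongue over the handle tip; 0.016 = slid fully outward, away from the crank axis, handle free
- handle (a joint): angle of the folding handle (rad): 0 = folded flat on the arm (end stop), 1.57 = upright (end stop). While latched it cannot rise more than about 0.07. To re-latch it must lie within about 0.04 of flat
- crank (a joint): angle of the crank (rad), growing clockwise seen from above; 4 mm of jaw travel per rad. The pad meets the nest, pushed against the fixed jaw, at about 3.25; end stop at 4.375. It needs about 3 N at the handle and stays where it is left
- pad (a joint): how far the spring-loaded rubber pad (90 x 6 x 18 mm) is pressed back into the moving jaw (m): 0 = free, about 0.0045 at the crank's end stop, spring 3 N per mm
- nest_mid (a point): middle of the pin nest: a dark block 60 x 90 x 22 mm with rows of pins on top, loose on the base plate between pad and fixed jaw, 60 mm side along the jaw travel
- loupe: black loupe, 38 mm in diameter and 36 mm high, standing in front of the fixture; origin under its centre; bystander
- binder_clip: black binder clip 32 x 42 x 17 mm lying behind the fixture; bystander
- stamp: black hand stamp, 24 mm in diameter and 60 mm high, standing right of the fixture; bystander
- dropper: brown dropper bottle, 34 mm in diameter and 102 mm high, standing right of the fixture; bystander

How it is judged (in metres and radians):
On the way, in this order (a step that is already met when the one before it is completed fails the run):
1. the latch is slid off the handle's tip (value of joint latch above 0.011 m), for 0.1 s.
2. the handle stands upright (value of joint handle above 1.35 rad), for 0.2 s.
3. the nest is clamped by cranking with the handle upright (value of joint pad above 0.0012 m and value of joint handle above 1.1 rad), for 0.2 s.
4. the handle is folded flat again, nest still clamped (value of joint handle below 0.09 rad and value of joint pad above 0.0012 m), for 0.2 s.
At the end, for the whole second after the job is handed in: the nest lies flat (within 0.06 rad), clamped with the pad pressed in by more than 1.2 mm; the handle is folded within 0.09 rad of flat; the latch is within 5 mm of its latched end; the crank is at rest (all of step 4 and value of joint latch below 0.005 m and angle between nest_mid's own z axis and vertical below 0.06 rad and velocity of joint crank between -0.05 and 0.05 rad/s); the robot touches nothing.
It fails at once if another small thing is moved by more than 30 mm (distance of any of loupe, binder_clip, stamp, dropper from where it was at the start of the episode above 0.03 m).
It fails at once if the nest is tipped (angle between nest_mid's own z axis and vertical above 0.3 rad).
It also fails if it takes over 64 s, if anything falls off the work surface, if the arm or the gripper's body presses on something with over 40 N, if the wrist force passes 120 N, or if a joint passes its speed limit or range.

## Working session

There is one attempt and no reset: what is moved stays moved. The work goes in short steps, Python scripts to look and compute and a tool call to move; the robot and the scene stay as the last step left them, time stands still between calls to the robot, and variables do not carry over. Pictures are saved under pics/ and viewed, at most 13 in all, crops included, and the job is handed in when it is done.

Besides the shell and the picture viewer there is one more tool, called after "Request:" as name(argument=value, ...) on one line, values as JSON. servo_tool: Moves the arm, as the interface text tells. Its arguments: {"type":"object","properties":{"steps":{"type":"array","items":{"type":"array"}},"squeeze":{"type":"number"}},"required":["steps"]}

```bash
ls; mkdir -p pics; cat > h.py <<'E'
import numpy as np, cv2
from scipy.spatial.transform import Rotation as R
from workcell import state, cams, ticket, look_for, outline_of, env
def grab(n):
    s=state(); f=cams.grab_frame(n); f['s']=s
    if n=='wrist':
        T=f['tool_from_camera']; Rt=R.from_euler('xyz',s['ee_rot'],degrees=True).as_matrix()
        f['Rw']=Rt@T[:3,:3]; f['ew']=Rt@T[:3,3]+np.array(s['ee_pos'])
    else: f['Rw']=np.array(f['rotation']); f['ew']=np.array(f['eye'])
    f['fl']=210/np.tan(np.radians(f['fovy'])/2)
    return f
def ray(f,uv):
    d=np.array([(uv[0]-f['cx'])/f['fl'],-(uv[1]-f['cy'])/f['fl'],-1.]); return f['Rw']@d
def at_z(f,uv,z):
    d=ray(f,uv); return f['ew']+d*(z-f['ew'][2])/d[2]
def at_d(f,uv):
    z=f['z_map'][int(round(uv[1])),int(round(uv[0]))]; return f['ew']+ray(f,uv)*z
def proj(f,p):
    c=f['Rw'].T@(np.array(p)-f['ew']); return f['cx']-f['fl']*c[0]/c[2], f['cy']+f['fl']*c[1]/c[2]
def save(f,n): cv2.imwrite('pics/'+n,f['color'][:,:,::-1])
E
python3 - <<'E'
from h import *
print(state()); 
for n in ['scene','side','wrist']:
    f=grab(n); save(f,n+'0.png'); print(n,f['ew'].round(),f['fovy'],f['cx'],f['cy'],[k for k in f])
    for t in ['workholder','crank_axis','hinge_point','handle_tip','heel_tip','latch_fin','nest_mid','loupe','binder_clip','stamp','dropper']:
        r=look_for(f,t)
        if r: print(t,round(r[0]['confidence'],2),r[0]['at'],at_d(f,r[0]['at']).round())
E
```

```text
pics
{'time_s': 0.0, 'qpos': array([ 6.70346159e+01,  1.83498248e+01,  8.97051681e+01, -1.77934794e-04,
        7.20437498e+01, -1.14589578e+00]), 'qvel': array([-0.04993941,  0.10097976,  0.02226596, -0.10338558,  0.05350094,
       -0.01938402]), 'effort': array([-1.99938273e-03, -4.12460160e+01, -2.31972688e+01,  7.26432865e-02,
        4.58274130e-02, -1.33936551e-04]), 'ee_pos': array([213.53863853, 533.38332765, 235.14684327]), 'ee_rot': array([-1.79901274e+02, -1.80554737e-03,  1.58180565e+02]), 'force': array([-0.43060321, -0.23965515,  0.03870217]), 'torque': array([-0.01057779,  0.00739236,  0.00162677]), 'gripper_force': 0.0, 'gripper_width': 91.30682113061792}
scene [  23. -591.  733.] 43.62005274463496 281.1415274065478 214.84401506219473 ['color', 'z_map', 'fovy', 'cx', 'cy', 'eye', 'rotation', 'shot', 's', 'Rw', 'ew', 'fl']
workholder 0.91 [280.0, 234.7] [44941. 44326. 45650.]
crank_axis 0.96 [295.7, 224.9] [47376. 46761. 48085.]
hinge_point 0.73 [308.4, 218.6] [49300. 48686. 50009.]
handle_tip 0.48 [305.9, 217.6] [49171. 48557. 49880.]
heel_tip 0.7 [312.4, 216.9] [496
[... 542 characters left out ...]
 25473.]
crank_axis 0.59 [290.6, 222.1] [26737. 25833. 27086.]
hinge_point 0.62 [302.5, 211.7] [28424. 27519. 28772.]
handle_tip 0.78 [305.6, 212.9] [28922. 28017. 29270.]
heel_tip 0.57 [300.7, 213.4] [28056. 27151. 28404.]
latch_fin 0.48 [272.7, 216.0] [23944. 23039. 24292.]
nest_mid 0.97 [252.3, 203.7] [25364. 24459. 25712.]
loupe 0.81 [248.0, 249.3] [20764. 19859. 21112.]
binder_clip 0.57 [333.6, 230.4] [34689. 33784. 35037.]
stamp 0.56 [307.4, 308.3] [23018. 22114. 23366.]
dropper 0.91 [389.3, 280.6] [33022. 32117. 33370.]
wrist [143. 562. 386.] 70.60791333985017 283.3743173764647 205.88323904977213 ['color', 'z_map', 'fovy', 'cx', 'cy', 'tool_from_camera', 'shot', 's', 'Rw', 'ew', 'fl']
```

```bash
python3 - <<'E'
from h import *
f=cams.grab_frame('scene'); print(f['rotation'])
E
```

```text
[ 49.80548698   1.35388569 -46.64585602]
```

View pics/scene0.png

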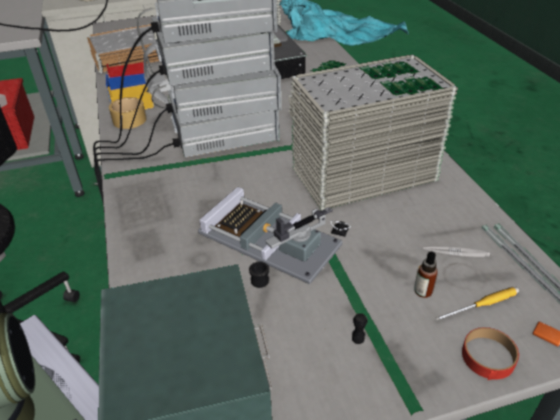

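```bash
sed -i "s/f\['Rw'\]=np.array(f\['rotation'\])/f['Rw']=R.from_euler('xyz',f['rotation'],degrees=True).as_matrix()/" h.py
python3 - <<'E'
from h import *
Z=dict(crank_axis=66,hinge_point=75,handle_tip=75,heel_tip=75,latch_fin=108,nest_mid=23)
for n in ['scene','side']:
    f=grab(n); print(n,f['ew'])
    cv2.imwrite(f'pics/{n}z.png',cv2.resize(f['color'][160:300,190:400,::-1] if n=='scene' else f['color'][150:310,180:400,::-1],None,fx=3.6,fy=3.6,interpolation=3))
    for t in ['workholder','crank_axis','hinge_point','handle_tip','heel_tip','latch_fin','nest_mid','loupe','binder_clip','stamp','dropper']:
        r=look_for(f,t)
        if r: print(t,round(r[0]['confidence'],2),r[0]['at'],at_d(f,r[0]['at']).round(), at_z(f,r[0]['at'],Z[t]).round() if t in Z else '')
E
```

```text
scene [  23.44508534 -590.73337922  732.50906899]
workholder 0.87 [278.4, 237.3] [530. -84.  73.] 
crank_axis 0.89 [296.2, 223.5] [573. -89.  82.] [587. -77.  66.]
hinge_point 0.65 [311.4, 218.2] [ 605. -100.   81.] [610. -95.  75.]
handle_tip 0.84 [306.9, 219.8] [595. -97.  81.] [601. -92.  75.]
heel_tip 0.82 [312.7, 217.1] [ 608. -100.   82.] [614. -95.  75.]
latch_fin 0.71 [282.2, 228.8] [537. -88.  92.] [ 524. -100.  108.]
nest_mid 0.63 [238.3, 217.6] [551.  52.  31.] [557.  59.  23.]
loupe 0.57 [258.9, 274.0] [463. -98.  37.] 
binder_clip 0.64 [309.3, 219.0] [602. -97.  79.] 
stamp 0.64 [354.5, 327.8] [ 507. -283.    0.] 
dropper 0.81 [428.3, 274.1] [ 645. -333.   60.] 
side [ 207.18947938 -697.45727569  555.38897368]
workholder 0.8 [278.1, 227.2] [556. -82.  49.] 
crank_axis 0.57 [288.6, 221.5] [573. -98.  67.] [574. -96.  66.]
hinge_point 0.66 [299.8, 213.8] [600. -99.  79.] [604. -94.  75.]
handle_tip 0.47 [300.5, 211.9] [603. -97.  82.] [609. -88.  75.]
heel_tip 0.49 [303.4, 214.5] [ 607. -102.   77.] [ 609. -100.   75.]
latch_fin 0.48 [274.3, 216.9] [541. -91.  86.] [ 525. -120.  108.]
nest_mid 0.94 [252.9, 204.5] [560.  53.  31.] [566.  65.  23.]
loupe 0.72 [246.3, 247.1] [481. -73.  15.] 
binder_clip 0.71 [245.8, 249.0] [ 467. -102.   36.] 
stamp 0.61 [307.5, 309.8] [ 487. -308.   39.] 
dropper 0.71 [388.9, 281.2] [ 645. -335.   55.]
```

View pics/scenez.png

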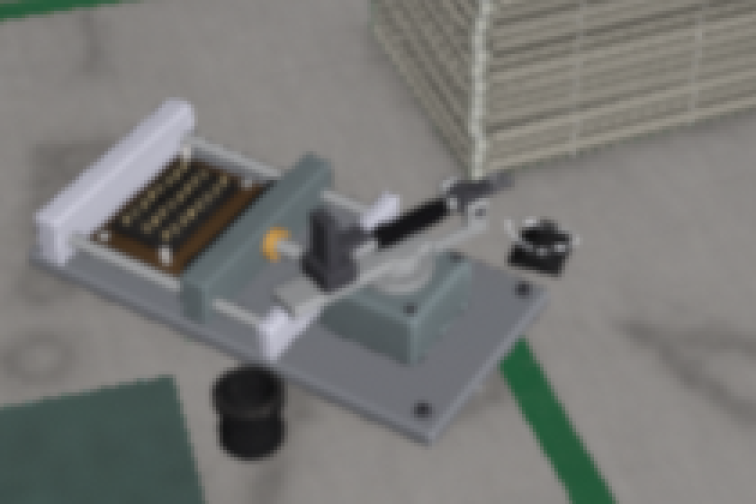

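```bash
python3 - <<'E'
from h import *
H=np.full((14,16),-1)
for n in ['scene','side']:
    f=grab(n)
    v,u=np.mgrid[0:420:2,0:560:2]; z=f['z_map'][v,u]
    d=np.stack([(u-f['cx'])/f['fl'],-(v-f['cy'])/f['fl'],-np.ones_like(z)],-1)@f['Rw'].T
    P=(f['ew']+d*z[...,None])[z>0]
    ix=((P[:,0]+200)//80).astype(int); iy=((P[:,1]+640)//80).astype(int)
    for a,b,h in zip(ix,iy,P[:,2]):
        if 0<=a<14 and 0<=b<16: H[a,b]=max(H[a,b],h)
print('cols y from -640 step 80; rows x from -200 step 80')
for i,r in enumerate(H): print(-200+80*i,*['%5d'%x for x in r])
f=grab('wrist');T=f['tool_from_camera'];print(T.round(2))
E
```

```text
cols y from -640 step 80; rows x from -200 step 80
-200    -1    -1    -1    -1    -1    -1    -1    -1    -1    -1    -1    -1    -1    -1    -1    -1
-120    -1    -1    -1    -1    -1    -1    -1    -1    -1    -1    -1    -1    -1    -1    -1    -1
-40    -1    -1    -1    -1    -1     0   159   164    -1    -1    -1    -1    -1    -1    -1    -1
40    -1    -1    -1    -1   172   173   170   200   185    15    -1    -1    -1    -1    -1   171
120    -1    -1    -1     0   173   173   174   173     5     4    -1    -1    -1   336   457   170
200    -1    -1    -1   173   173   174   174   173    -1     2    -1    -1    -1   391   457   336
280    -1    -1     2     3   173   174   174    -1     4     4     5     2    -1    -1    -1    -1
360    -1    -1     4     4     3   171   172     3     4     4     5     5     4    -1    -1    -1
440    -1     3     3     4    60     3    67    67    47    47     5     5     6     9     7    -1
520    -1    26    26     4     3    12   111   109    46    47     5     7    73   292   111     9
600     4    26    27   101    97     4    85    48    46    46   464   463   384   337   299    55
680     8    11    21     3     5     4    18   239   239     5   387   459   454   384   386    95
760    10    12    15    14    10     4   239   238   238   240   387   391   416   445    80    92
840    -1    11    11    12     5     4   238   238   240   239   384   385   391   391   435    -1
[[ 0.0000e+00  9.6000e-01  2.7000e-01  7.5730e+01]
 [ 1.0000e+00 -0.0000e+00  0.0000e+00 -7.0000e-02]
 [ 0.0000e+00  2.7000e-01 -9.6000e-01 -1.5017e+02]
 [ 0.0000e+00  0.0000e+00  0.0000e+00  1.0000e+00]]
```

View pics/sidez.png

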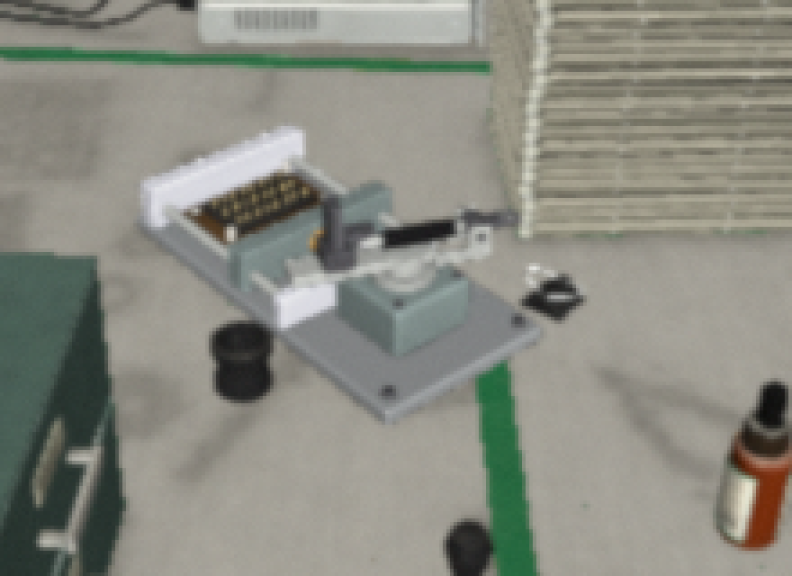

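Request:
servo_tool(steps=[[0, [-15, -11, -2], [0, 0, 0]], [0, [-29, -22, -2], [0, 0, 0]], [0, [-29, -22, -2], [0, 0, 0]], [0, [-29, -22, -2], [0, 0, 0]], [0, [-29, -22, -2], [0, 0, 0]], [0, [-29, -22, -2], [0, 0, 0]], [0, [-29, -22, 0], [0, 0, 0]], [0, [-29, -22, 0], [0, 0, 0]], [0, [-29, -22, 0], [0, 0, 0]], [0, [-29, -22, 0], [0, 0, 0]]])

```text
time_s: 4.2
ee_pos: [392.6, 234.9, 248.3]
ee_rot: [180.0, 0.0, 158.2]
force: [0.1, 0.1, -0.3]
gripper_width: 91.3
gripper_force: 0.0
```

Request:
servo_tool(steps=[[0, [-29, -22, 0], [0, 0, 0]], [0, [-29, -22, 0], [0, 0, 0]], [0, [-29, -22, 0], [0, 0, 0]], [0, [-29, -22, 0], [0, 0, 0]], [0, [-29, -22, 0], [0, 0, 0]], [0, [-29, -22, 0], [0, 0, 0]], [0, [-29, -22, 0], [0, 0, 0]], [0, [-29, -22, 0], [0, 0, 0]], [0, [-20, -15, 0], [0, 0, 0]], [0, [-15, -11, 0], [0, 0, 0]]])

```text
time_s: 5.2
ee_pos: [565.2, -51.9, 248.0]
ee_rot: [-180.0, -0.0, 158.1]
force: [-0.7, 0.8, -0.2]
gripper_width: 91.5
gripper_force: 0.0
```

Request:
servo_tool(steps=[[0, [-10, -7, 0], [0, 0, 0]], [0, [-5, -4, 0], [0, 0, 0]], [200, [0, 0, 0], [0, 0, -0.1]], [200, [0, 0, 0], [0, 0, -0.14]], [200, [0, 0, 0], [0, 0, -0.1]], [200, [0, 0, 0], [0, 0, -0.041]], [200, [0, 0, 0], [0, 0, 0]], [200, [0, 0, 0], [0, 0, 0]], [200, [0, 0, 0], [0, 0, 0]], [200, [0, 0, 0], [0, 0, 0]]])

```text
time_s: 6.2
ee_pos: [574.8, -65.1, 248.0]
ee_rot: [180.0, 0.0, -180.0]
force: [-0.2, -0.8, -1.0]
gripper_width: 30.1
gripper_force: 0.0
```

```bash
python3 - <<'E'
from h import *
f=grab('wrist'); np.savez('w1.npz',z=f['z_map'],ew=f['ew'],Rw=f['Rw'],fl=f['fl'],cx=f['cx'],cy=f['cy'],c=f['color'])
cv2.imwrite('pics/w1.png',cv2.resize(f['color'][:,:,::-1],None,fx=1.42,fy=1.42,interpolation=3))
Z=dict(crank_axis=66,hinge_point=75,handle_tip=75,heel_tip=75,latch_fin=108,nest_mid=23)
for t in Z:
    r=look_for(f,t)
    if r: print(t,round(r[0]['confidence'],2),r[0]['at'],at_d(f,r[0]['at']).round(), at_z(f,r[0]['at'],Z[t]).round())
E
```

```text
crank_axis 0.93 [263.3, 182.5] [560. -87.  88.] [565. -89.  66.]
hinge_point 0.75 [258.0, 210.4] [593. -94.  82.] [595. -95.  75.]
handle_tip 0.73 [263.0, 211.8] [595. -89.  82.] [597. -89.  75.]
heel_tip 0.7 [261.8, 206.7] [589. -90.  82.] [591. -90.  75.]
latch_fin 0.67 [266.5, 184.0] [562. -84.  88.] [558. -83. 108.]
nest_mid 0.97 [379.5, 165.4] [550.  54.  29.] [551.  56.  23.]
```

View pics/w1.png

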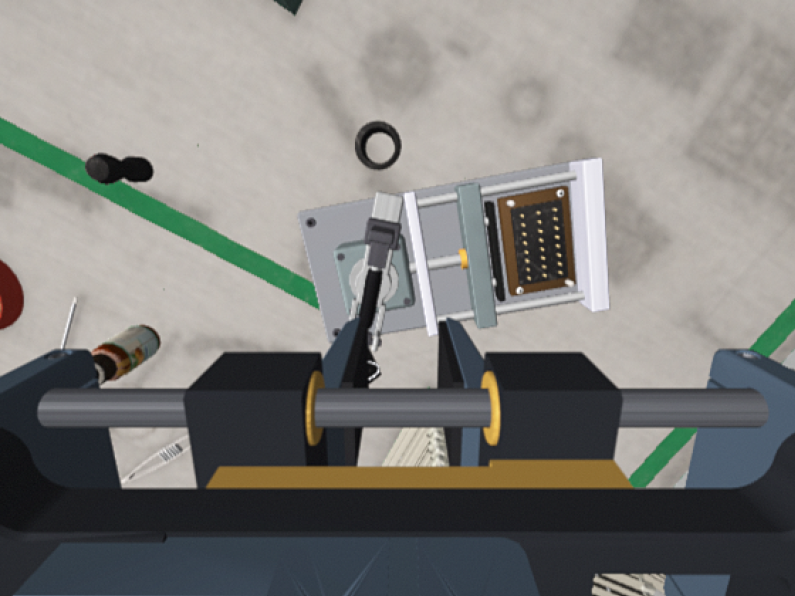

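```bash
python3 - <<'E'
from h import *
f=dict(np.load('w1.npz')); f['z_map']=f['z']
v,u=np.mgrid[0:420,0:560]; z=f['z']
d=np.stack([(u-f['cx'])/f['fl'],-(v-f['cy'])/f['fl'],-np.ones_like(z)],-1)@f['Rw'].T
P=f['ew']+d*z[...,None]
box=(P[...,0]>480)&(P[...,0]<640)&(P[...,1]>-180)&(P[...,1]<20)&(v<240)
fin=box&(P[...,2]>102)&(P[...,2]<116)&(P[...,0]<580)
q=P[fin]; print('fin',fin.sum(),q.mean(0).round(1),q.min(0).round(1),q.max(0).round(1))
np.save('P1.npy',P)
for nm,uv,zz in [('tailL',(372,193),66),('tailR',(403,196),66),('tail mid',(389,195),66),('fin top',(383,225),108),('disc',(374,281),60),('plateTL',(301,212),12),('gTL',(334,249),48),('gTR',(406,240),48),('gBR',(413,303),48),('jawTL',(583,160),44),('jawBL',(588,310),44),('earR',(381,340),80),('earL',(366,330),80),('sleeve',(370,290),81)]:
    uv=np.array(uv)/1.42; print(nm,at_z(f,uv,zz).round(1),at_d(f,uv).round(1))
E
```

```text
fin 156 [539.9 -80.8 108.6] [535.3 -89.8 102.2] [544.9 -72.  111.4]
tailL [513.  -89.2  66. ] [515.8 -93.9   1. ]
tailR [515.3 -65.4  66. ] [517.8 -65.4  13.2]
tail mid [514.5 -76.2  66. ] [514.5 -76.2  65.8]
fin top [532.6 -79.1 108. ] [535.8 -80.4  80.3]
disc [584.2 -89.3  60. ] [578.4 -87.7  83.2]
plateTL [ 532.1 -157.6   12. ] [ 532.  -157.4   13. ]
gTL [ 559.6 -123.3   48. ] [ 565.5 -128.9   13.9]
gTR [552.  -62.9  48. ] [557.4 -62.6  12.3]
gBR [607.  -56.6  48. ] [607.  -56.6  47.8]
jawTL [488.1  79.   44. ] [488.   79.7  42.4]
jawBL [614.5  98.2  44. ] [628.3 117.7   1.8]
earR [628.5 -83.1  80. ] [629.6 -83.3  77.3]
earL [619.9 -95.1  80. ] [562.1 -81.  232.2]
sleeve [586.2 -91.1  81. ] [585.9 -91.   82.2]
```

```bash
python3 - <<'E'
from h import *
P=np.load('P1.npy'); v=np.mgrid[0:420,0:560][0]
B=(P[...,0]>500)&(P[...,0]<640)&(abs(P[...,1]+90)<35)&(v<240)
for nm,lo,hi,x0,x1 in [('tail',63,69,505,536),('hand',79,84,560,625),('hand2',75,84,560,632)]:
    m=B&(P[...,2]>lo)&(P[...,2]<hi)&(P[...,0]>x0)&(P[...,0]<x1); q=P[m]
    print(nm,m.sum(),q.mean(0).round(1))
    for x in range(x0,x1,8):
        s=q[(q[:,0]>=x)&(q[:,0]<x+8)]
        if len(s): print('  ',x+4,s[:,1].min().round(1),s[:,1].max().round(1),s[:,1].mean().round(1),s[:,2].max().round(1))
# gearbox top
m=(P[...,2]>46)&(P[...,2]<50)&(abs(P[...,0]-585)<50)&(abs(P[...,1]+90)<50)&(v<240)
q=P[m]; print('gb',q.min(0).round(1),q.max(0).round(1))
E
```

```text
tail 369 [522.8 -77.4  67.1]
   509 -85.9 -80.5 -83.4 68.7
   517 -87.1 -65.2 -77.0 68.8
   525 -89.7 -66.3 -77.8 68.9
   533 -89.5 -68.5 -77.1 68.8
hand 386 [591.6 -91.2  81.4]
   564 -88.1 -85.9 -87.0 80.8
   572 -93.8 -82.8 -88.0 84.0
   580 -95.1 -83.9 -89.2 83.7
   588 -96.4 -85.1 -90.6 83.3
   596 -98.9 -86.4 -92.5 83.9
   604 -100.2 -87.7 -94.1 83.9
   612 -99.1 -90.0 -93.7 83.3
   620 -93.8 -91.5 -93.0 81.2
   628 -93.7 -85.8 -89.9 82.1
hand2 476 [593.5 -90.9  80.8]
   564 -90.6 -85.9 -88.2 80.8
   572 -94.0 -82.8 -88.1 84.0
   580 -95.2 -82.8 -89.0 83.7
   588 -97.8 -84.1 -90.6 83.3
   596 -99.2 -86.4 -92.4 83.9
   604 -100.3 -87.7 -94.1 83.9
   612 -99.1 -89.1 -93.2 83.3
   620 -93.9 -88.1 -92.7 81.2
   628 -93.7 -83.6 -88.6 82.7
gb [ 550.8 -124.    46. ] [617.1 -56.4  50. ]
```

Request:
servo_tool(steps=[[140, [0, 0, 10], [0, 0, 0.1]], [140, [0, 0, 10], [0, 0, 0.1]], [140, [6.2, -4.5, 18], [0, 0, 0]], [140, [6.2, -4.5, 18], [0, 0, 0]], [140, [6.2, -4.5, 18], [0, 0, 0]], [140, [6.2, -4.5, 18], [0, 0, 0]], [140, [6.2, -4.5, 18], [0, 0, 0]], [140, [0, 0, 10], [0, 0, 0]], [140, [0, 0, 3], [0, 0, 0]], [140, [0, 0, 0], [0, 0, 0]]])

```text
time_s: 7.55
ee_pos: [540.6, -81.2, 125.0]
ee_rot: [180.0, 0.0, 168.6]
force: [-0.3, -0.1, -0.6]
gripper_width: 40.8
gripper_force: 0.0
```

```bash
python3 - <<'E'
from h import *
f=grab('scene'); print(at_z(f,(322,200),0).round(),at_z(f,(292,155),0).round())
w=grab('wrist')
a=cv2.resize(w['color'][60:320,130:430,::-1],(480,416)); b=cv2.resize(f['color'][180:270,240:370,::-1],(600,416),interpolation=3)
cv2.imwrite('pics/m2.png',np.hstack([a,b])[:, :800] if 0 else cv2.resize(np.hstack([a,b]),(800,308)))
E
```

```text
[740. -16.   0.] [829. 156.   0.]
```

View pics/m2.png

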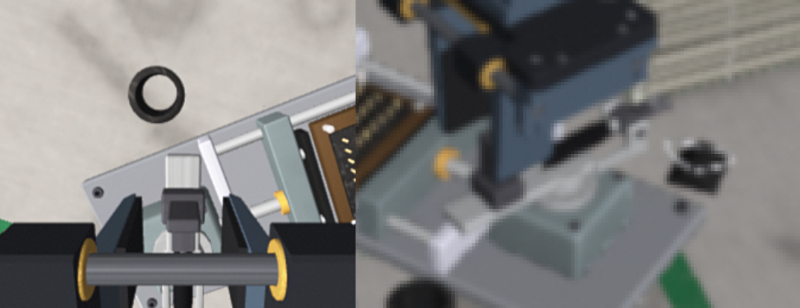

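Request:
servo_tool(squeeze=12, steps=[[140, [0, 0, 7], [0, 0, 0]], [140, [0, 0, 6], [0, 0, 0]], [220, [0, 0, 0], [0, 0, 0]], [220, [0, 0, 0], [0, 0, 0]], [220, [0, 0, 0], [0, 0, 0]], [220, [0, 0, 0], [0, 0, 0]], [220, [0, 0, 0], [0, 0, 0]], [220, [2, 0, 0], [0, 0, 0]], [220, [3, 0, 0], [0, 0, 0]], [220, [3, 0, 0], [0, 0, 0]]])

```text
time_s: 8.65
ee_pos: [532.3, -79.5, 112.1]
ee_rot: [180.0, 0.1, 168.6]
force: [2.5, 0.8, -1.2]
gripper_width: 17.8
gripper_force: 12.0
```

Request:
servo_tool(steps=[[220, [3, 0, 0], [0, 0, 0]], [220, [3, 0, 0], [0, 0, 0]], [220, [2, 0, 0], [0, 0, 0]], [220, [0.5, 0, 0], [0, 0, 0]], [220, [0, 0, 0], [0, 0, 0]], [220, [0, 0, 0], [0, 0, 0]], [140, [0, 0, 0], [0, 0, 0]], [140, [0, 0, 0], [0, 0, 0]], [140, [0, 0, -6], [0, 0, 0]], [140, [0, 0, -20], [0, 0, 0]]])

```text
time_s: 9.65
ee_pos: [522.0, -77.8, 136.8]
ee_rot: [-180.0, -0.3, 168.5]
force: [0.1, 0.3, -0.5]
gripper_width: 40.9
gripper_force: 0.0
```

Request:
servo_tool(squeeze=20, steps=[[255, [-8, 0, -3], [0, 0, 0]], [255, [-18, 0, 0], [0, 0, 0]], [255, [-22, 0, 0], [0, 0, 0]], [255, [-22, 0, 0], [0, 0, 0]], [255, [-22, 0, 0], [0, 0, 0]], [255, [-22, 0, 0], [0, 0, 0]], [255, [-14, 0, 6], [0, 0, 0]], [255, [-7.5, 0.4, 12], [0, 0, 0]], [255, [0, 0, 12], [0, 0, 0]], [255, [0, 0, 6], [0, 0, 0]]])

```text
time_s: 10.65
ee_pos: [655.5, -104.2, 102.6]
ee_rot: [-180.0, -0.2, 168.5]
force: [0.2, -0.1, 0.4]
gripper_width: 1.0
gripper_force: 0.0
```

```bash
python3 - <<'E'
from h import *
f=grab('scene'); g=grab('side')
a=cv2.resize(f['color'][180:260,260:360,::-1],(400,320),interpolation=3); b=cv2.resize(g['color'][170:250,250:350,::-1],(400,320),interpolation=3)
cv2.imwrite('pics/m3.png',np.hstack([a,b]))
E
```

```text
(no output)
```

View pics/m3.png

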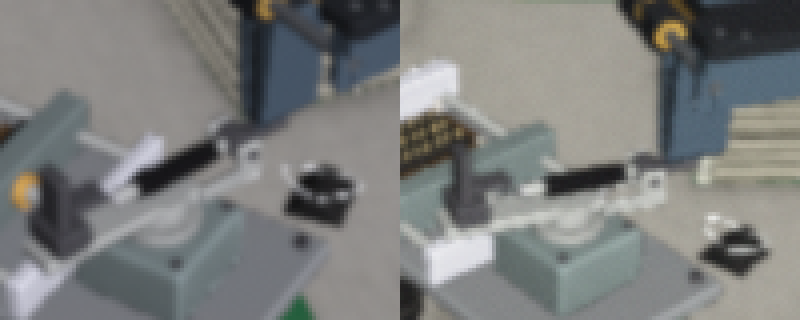

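Request:
servo_tool(steps=[[255, [0, 0, 4], [0, 0, 0]], [255, [0, 0, 4], [0, 0, 0]], [255, [0, 0, 4], [0, 0, 0]], [255, [0, 0, 4], [0, 0, 0]], [255, [0, 0, 4], [0, 0, 0]], [255, [0, 0, 4], [0, 0, 0]], [255, [0, 0, 4], [0, 0, 0]], [255, [0, 0, 0], [0, 0, 0]], [255, [0, 0, 0], [0, 0, 0]], [255, [0, 0, 0], [0, 0, 0]]])

```text
time_s: 11.75
ee_pos: [656.5, -104.3, 77.9]
ee_rot: [180.0, 0.0, 168.6]
force: [-5.3, 1.6, 5.7]
gripper_width: 0.3
gripper_force: 1.4
```

```bash
python3 - <<'E'
from h import *
f=grab('scene'); g=grab('side')
a=cv2.resize(f['color'][170:250,260:360,::-1],(400,320),interpolation=3); b=cv2.resize(g['color'][160:240,250:350,::-1],(400,320),interpolation=3)
cv2.imwrite('pics/m4.png',np.hstack([a,b]))
E
```

```text
(no output)
```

View pics/m4.png

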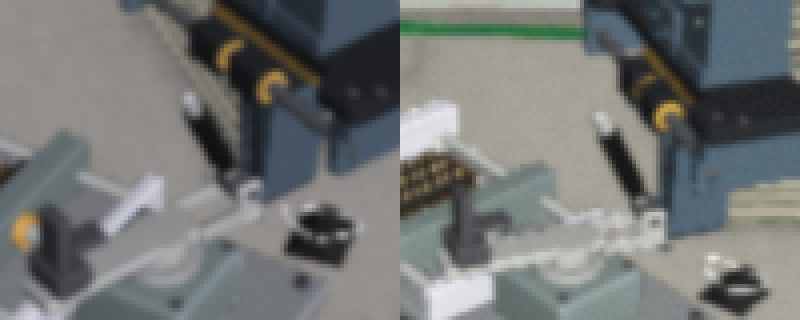

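Request:
servo_tool(steps=[[255, [-1, 0, -16], [0, 0, 0]], [255, [0, 0, -30], [0, 0, 0]], [255, [0, 0, -36], [0, 0, 0]], [255, [0, 0, -26], [0, 0, 0]], [255, [25, 0, 0], [0, 0, 0]], [255, [28, 0, 0], [0, 0, 0]], [255, [28, 0, 0], [0, 0, 0]], [255, [19, 0, 10], [0, 0, 0]], [255, [0, 0, 20], [0, 0, 0]], [255, [0, 0, 18], [0, 0, 0]]])

```text
time_s: 12.85
ee_pos: [560.0, -84.9, 137.0]
ee_rot: [180.0, 0.2, 168.5]
force: [0.3, -0.3, -0.0]
gripper_width: 0.5
gripper_force: 0.0
```

Request:
servo_tool(steps=[[255, [-7, 0, 0], [0, 0, 0]], [255, [-8, 0, 0], [0, 0, 0]], [255, [-8, 0, 0], [0, 0, 0]], [255, [-7, 0, 0], [0, 0, 0]], [255, [-6, 0, 0], [0, 0, 0]], [255, [-5, 0, 0], [0, 0, 0]], [255, [-4, 0, 0], [0, 0, 0]], [255, [-3, 0, 0], [0, 0, 0]], [255, [-1.5, 0, 0], [0, 0, 0]], [255, [0, 0, 0], [0, 0, 0]]])

```text
time_s: 13.85
ee_pos: [607.0, -94.1, 136.9]
ee_rot: [180.0, -0.2, 168.6]
force: [-3.8, 2.2, 3.7]
gripper_width: 0.6
gripper_force: 2.6
```

Request:
servo_tool(steps=[[255, [-1, 0, 0], [0, 0, 0]], [255, [-1, 0, 0], [0, 0, 0]], [255, [-1, 0, 0], [0, 0, 0]], [255, [0, 0, 0], [0, 0, 0]], [255, [0, 0, 0], [0, 0, 0]], [255, [0, 0, 0], [0, 0, 0]], [255, [0, 0, 0], [0, 0, 0]], [255, [0, 0, 0], [0, 0, 0]], [255, [0, 0, 0], [0, 0, 0]], [255, [0, 0, 0], [0, 0, 0]]])

```text
time_s: 14.85
ee_pos: [607.7, -94.2, 137.0]
ee_rot: [180.0, -0.5, 168.6]
force: [-9.7, 2.2, 7.0]
gripper_width: 0.3
gripper_force: 4.9
```

```bash
python3 - <<'E'
from h import *
print(state()['force'])
f=grab('scene'); g=grab('side')
a=cv2.resize(f['color'][170:250,260:360,::-1],(400,320),interpolation=3); b=cv2.resize(g['color'][160:240,250:350,::-1],(400,320),interpolation=3)
cv2.imwrite('pics/m5.png',np.hstack([a,b]))
E
```

```text
[-9.74371425  2.24226525  6.95448364]
```

View pics/m5.png

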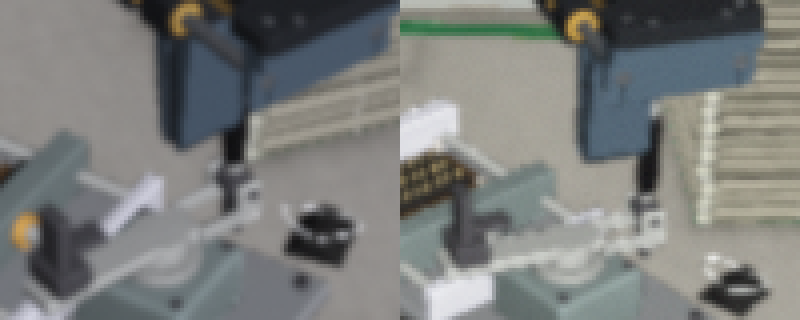

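Request:
servo_tool(squeeze=12, steps=[[130, [5, 0, 0], [0, 0, 0]], [130, [0, 0, 0], [0, 0, 0]], [130, [0, 0, 0], [0, 0, 0]], [130, [0, 0, 5], [0, 0, 0]], [130, [-6, 0, 5], [0, 0, 0]], [130, [-8, 0, 5], [0, 0, 0]], [130, [-8, 0, 0], [0, 0, 0]], [130, [0, 0, 0], [0, 0, 0]], [130, [0, 0, 0], [0, 0, 0]], [130, [0, 0, 0], [0, 0, 0]]])

```text
time_s: 15.95
ee_pos: [627.8, -98.6, 122.0]
ee_rot: [180.0, -0.0, 168.6]
force: [0.3, -0.1, 0.3]
gripper_width: 44.6
gripper_force: 0.0
```

Request:
servo_tool(squeeze=12, steps=[[235, [0, 0, 0], [0, 0, 0]], [235, [0, 0, 0], [0, 0, 0]], [235, [0, 0, 0], [0, 0, 0]], [235, [0, 0, 0], [0, 0, 0]], [235, [0, 0, 0], [0, 0, 0]], [235, [0, 0, 0], [0, 0, 0]], [235, [0, 0, 0], [0, 0, 0]], [235, [0, 0, 0], [0, 0, 0]], [235, [0, 0, 0], [0, 0, 0]], [235, [0, 0, 0], [0, 0, 0]]])

```text
time_s: 16.95
ee_pos: [627.9, -98.5, 122.0]
ee_rot: [180.0, 0.0, 168.6]
force: [0.2, 1.1, 2.8]
gripper_width: 13.0
gripper_force: 12.0
```

Request:
servo_tool(steps=[[235, [0.08, -2.7, 0], [0, 0, 0.06]], [235, [0.32, -5.39, 0], [0, 0, 0.12]], [235, [0.32, -5.39, 0], [0, 0, 0.12]], [235, [0.32, -5.39, 0], [0, 0, 0.12]], [235, [0.32, -5.39, 0], [0, 0, 0.12]], [235, [0.32, -5.39, 0], [0, 0, 0.12]], [235, [0.32, -5.39, 0], [0, 0, 0.12]], [235, [0.32, -5.39, 0], [0, 0, 0.12]], [235, [0.32, -5.39, 0], [0, 0, 0.12]], [235, [0.08, -2.7, 0], [0, 0, 0.06]]])

```text
time_s: 17.95
ee_pos: [597.1, -132.2, 122.1]
ee_rot: [179.9, -0.1, 106.4]
force: [2.0, 3.5, 0.1]
gripper_width: 12.9
gripper_force: 12.0
```

```bash
python3 - <<'E'
from h import *
s=state();p=s['ee_pos'][:2]-np.array([583.5,-89.8]);print(s['ee_pos'],np.hypot(*p),np.degrees(np.arctan2(p[1],p[0])),s['ee_rot'],s['qpos'],s['force'],s['gripper_width'])
E
```

```text
[ 597.10848    -132.21626172  122.05524046] 44.54581895127305 -72.21211397357986 [ 1.79884239e+02 -5.09682275e-02  1.06438658e+02] [-13.61523512  26.58477261  93.99096797   0.11866925  59.34964137
 -30.1142729 ] [2.02162784 3.45798314 0.06516442] 12.866371355043908
```

Request:
servo_tool(steps=[[235, [0.32, -5.39, 0], [0, 0, 0.12]], [235, [0.32, -5.39, 0], [0, 0, 0.12]], [235, [0.32, -5.39, 0], [0, 0, 0.12]], [235, [0.32, -5.39, 0], [0, 0, 0.12]], [235, [0.32, -5.39, 0], [0, 0, 0.12]], [235, [0.32, -5.39, 0], [0, 0, 0.12]], [235, [0.32, -5.39, 0], [0, 0, 0.12]], [235, [0.32, -5.39, 0], [0, 0, 0.12]], [235, [0.32, -5.39, 0], [0, 0, 0.12]], [235, [0.08, -2.7, 0], [0, 0, 0.06]]])

```text
time_s: 18.95
ee_pos: [551.5, -119.6, 122.1]
ee_rot: [179.8, -0.2, 41.2]
force: [4.4, -0.5, -2.1]
gripper_width: 12.5
gripper_force: 12.0
```

Request:
servo_tool(steps=[[235, [0.32, -5.39, 0], [0, 0, 0.12]], [235, [0.32, -5.39, 0], [0, 0, 0.12]], [235, [0.32, -5.39, 0], [0, 0, 0.12]], [235, [0.32, -5.39, 0], [0, 0, 0.12]], [235, [0.32, -5.39, 0], [0, 0, 0.12]], [235, [0.32, -5.39, 0], [0, 0, 0.12]], [235, [0.32, -5.39, 0], [0, 0, 0.12]], [235, [0.32, -5.39, 0], [0, 0, 0.12]], [235, [0.32, -5.39, 0], [0, 0, 0.12]], [235, [0.32, -5.39, 0], [0, 0, 0.12]]])

```text
time_s: 19.95
ee_pos: [544.3, -70.3, 122.1]
ee_rot: [179.9, -0.1, -27.6]
force: [0.7, -3.8, 0.3]
gripper_width: 12.8
gripper_force: 12.0
```

```bash
python3 - <<'E'
from h import *
s=state();p=s['ee_pos'][:2]-np.array([583.5,-89.8]);print(s['ee_pos'],np.hypot(*p),np.degrees(np.arctan2(p[1],p[0])),s['ee_rot'],s['qpos'],s['force'],s['gripper_width'])
E
```

```text
[544.27420969 -70.33050421 122.05869825] 43.79182448308988 153.6027605937785 [ 1.79882788e+02 -1.44127601e-01 -2.76293137e+01] [ -8.47327689  21.54114525 102.62680669  -0.19120171  55.73451167
 109.2637018 ] [ 0.73154495 -3.83120068  0.34149259] 12.754553559051535
```

Request:
servo_tool(steps=[[235, [0.32, -5.39, 0], [0, 0, 0.12]], [235, [0.32, -5.39, 0], [0, 0, 0.12]], [235, [0.18, -4.05, 0], [0, 0, 0]], [235, [0.55, -4.01, 0], [0, 0, 0]], [235, [0.9, -3.95, 0], [0, 0, 0]], [235, [1.25, -3.85, 0], [0, 0, 0]], [235, [0, 0, 0], [0, 0, 0]], [235, [0, 0, 0], [0, 0, 0]], [235, [0, 0, 0], [0, 0, 0]], [235, [0, 0, 0], [0, 0, 0]]])

```text
time_s: 20.95
ee_pos: [562.7, -50.5, 122.0]
ee_rot: [-180.0, -0.1, -41.1]
force: [0.4, -4.8, 0.5]
gripper_width: 12.6
gripper_force: 12.0
```

```bash
python3 - <<'E'
from h import *
s=state();p=s['ee_pos'][:2]-np.array([583.5,-89.8]);print(s['ee_pos'],np.hypot(*p),np.degrees(np.arctan2(p[1],p[0])),s['ee_rot'],s['qpos'],s['force'],s['gripper_width'])
f=grab('scene'); g=grab('side'); w=grab('wrist')
a=cv2.resize(f['color'][170:260,210:330,::-1],(400,300),interpolation=3); b=cv2.resize(g['color'][160:250,220:340,::-1],(400,300),interpolation=3)
c=cv2.resize(w['color'][:,:,::-1],(400,300))
cv2.imwrite('pics/m6.png',np.vstack([np.hstack([a,b]),np.hstack([c,c*0])]))
E
```

```text
[562.70724352 -50.52014845 122.03828097] 44.44373363922033 117.89446929345394 [-1.79990764e+02 -7.18791228e-02 -4.11022376e+01] [-6.27804539e+00  2.28473202e+01  1.00446540e+02 -4.00664327e-02
  5.66418658e+01  1.24846199e+02] [ 0.40289525 -4.83109763  0.45425438] 12.55112910351727
```

View pics/m6.png

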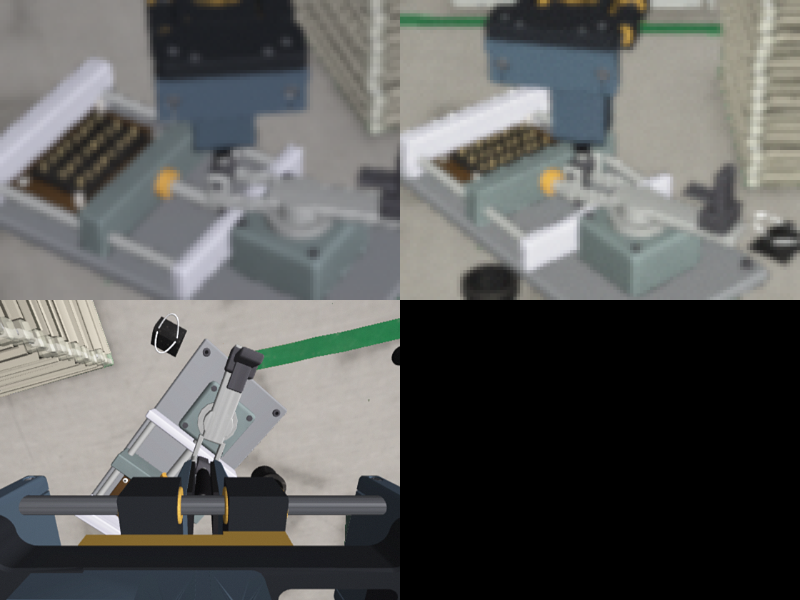

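Request:
servo_tool(steps=[[160, [0, 0, 0], [0, 0, 0]], [160, [0, 0, 0], [0, 0, 0]], [160, [0, 0, -5], [0, 0, 0]], [160, [0, 0, -17], [0, 0, 0]], [160, [0, 0, -20], [0, 0, 0]], [160, [0, 0, -16], [0, 0, 0]], [160, [-6, -2.3, 0], [0, 0, 0]], [255, [-12.6, -4.8, 0], [0, 0, 0]], [255, [-12.6, -4.8, 0], [0, 0, 0]], [255, [-6.2, -2.4, 0], [0, 0, 0]]])

```text
time_s: 22.1
ee_pos: [541.9, -13.0, 179.0]
ee_rot: [179.9, 0.1, -41.1]
force: [-0.4, -0.5, -0.4]
gripper_width: 13.0
gripper_force: 0.0
```

Request:
servo_tool(steps=[[255, [0, 0, 0], [0, 0, -0.06]], [255, [0, 0, 0], [0, 0, -0.14]], [255, [0, 0, 0], [0, 0, -0.14]], [255, [0, 0, 0], [0, 0, -0.14]], [255, [0, 0, 0], [0, 0, -0.14]], [255, [0, 0, 0], [0, 0, -0.14]], [255, [0, 0, 8], [0, 0, -0.14]], [255, [0, 0, 10], [0, 0, -0.14]], [255, [0, 0, 10], [0, 0, -0.14]], [255, [0, 0, 6], [0, 0, -0.027]]])

```text
time_s: 23.1
ee_pos: [542.7, -14.0, 144.6]
ee_rot: [-179.9, 0.1, 28.1]
force: [0.3, -0.2, -0.1]
gripper_width: 0.2
gripper_force: 0.0
```

```bash
python3 - <<'E'
from h import *
s=state();u=np.array([np.cos(np.radians(117.9)),np.sin(np.radians(117.9))]);p=s['ee_pos'][:2]-np.array([583.5,-89.8]);print(s['ee_pos'],p@u,p@[-u[1],u[0]],s['ee_rot'],s['qpos'][5],s['force'],s['gripper_width'])
E
```

```text
[542.67457452 -14.031773   144.62424305] 86.06478863411525 0.6258954870186757 [-1.79925545e+02  1.09107370e-01  2.81073098e+01] 59.1881785058258 [ 0.33344111 -0.19307828 -0.12154581] 0.16115138469976154
```

Request:
servo_tool(steps=[[255, [0, 7, 0], [0, 0, 0]], [255, [0, 8, 0], [0, 0, 0]], [255, [0, 5.5, 0], [0, 0, 0]], [255, [0, 8.4, -0.4], [0, 0, 0]], [255, [0, 8.4, 1.1], [0, 0, 0]], [255, [0, 8.1, 2.5], [0, 0, 0]], [255, [0, 7.5, 3.8], [0, 0, 0]], [255, [0, 6.7, 5.1], [0, 0, 0]], [255, [0, 5.7, 6.3], [0, 0, 0]], [255, [0, 4.6, 7.1], [0, 0, 0]]])

```text
time_s: 24.1
ee_pos: [576.8, -77.0, 119.8]
ee_rot: [180.0, -0.0, 28.0]
force: [-0.1, -0.1, 1.8]
gripper_width: 0.5
gripper_force: 0.7
```

Request:
servo_tool(steps=[[255, [0, 3.3, 7.8], [0, 0, 0]], [255, [0, 1.8, 6], [0, 0, 0]], [255, [0, 0, 2], [0, 0, 0]], [255, [0, 0, 1], [0, 0, 0]], [255, [0, 0, 1], [0, 0, 0]], [255, [0, 0, 0], [0, 0, 0]], [255, [0, 0, 0], [0, 0, 0]], [255, [0, 0, 0], [0, 0, 0]], [255, [0, 0, 0], [0, 0, 0]], [255, [0, 0, 0], [0, 0, 0]]])

```text
time_s: 25.1
ee_pos: [579.2, -80.8, 103.3]
ee_rot: [180.0, -0.1, 28.0]
force: [0.6, -0.3, 5.3]
gripper_width: 0.8
gripper_force: 2.8
```

Request:
servo_tool(steps=[[255, [0, 0, 2], [0, 0, 0]], [255, [0, 0, 2], [0, 0, 0]], [255, [0, 0, 0], [0, 0, 0]], [255, [0, 0, 0], [0, 0, 0]], [255, [0, 0, 0], [0, 0, 0]], [255, [0, 0, 0], [0, 0, 0]], [255, [0, 0, -6], [0, 0, 0]], [255, [0, 0, -12], [0, 0, 0]], [255, [0, 0, -16], [0, 0, 0]], [255, [0, 0, -10], [0, 0, 0]]])

```text
time_s: 26.1
ee_pos: [578.8, -80.8, 143.4]
ee_rot: [-180.0, -0.0, 28.0]
force: [0.5, 0.4, -1.0]
gripper_width: 0.5
gripper_force: 0.0
```

```bash
python3 - <<'E'
from h import *
f=grab('scene'); g=grab('side'); w=grab('wrist')
print(w['s']['ee_pos'])
a=cv2.resize(f['color'][170:260,240:360,::-1],(400,300),interpolation=3); b=cv2.resize(g['color'][160:250,230:350,::-1],(400,300),interpolation=3)
c=cv2.resize(w['color'][:,:,::-1],(400,300))
cv2.imwrite('pics/m7.png',np.vstack([np.hstack([a,b]),np.hstack([c,c*0])]))
E
```

```text
[579.50904371 -80.94406937 143.92342541]
```

View pics/m7.png

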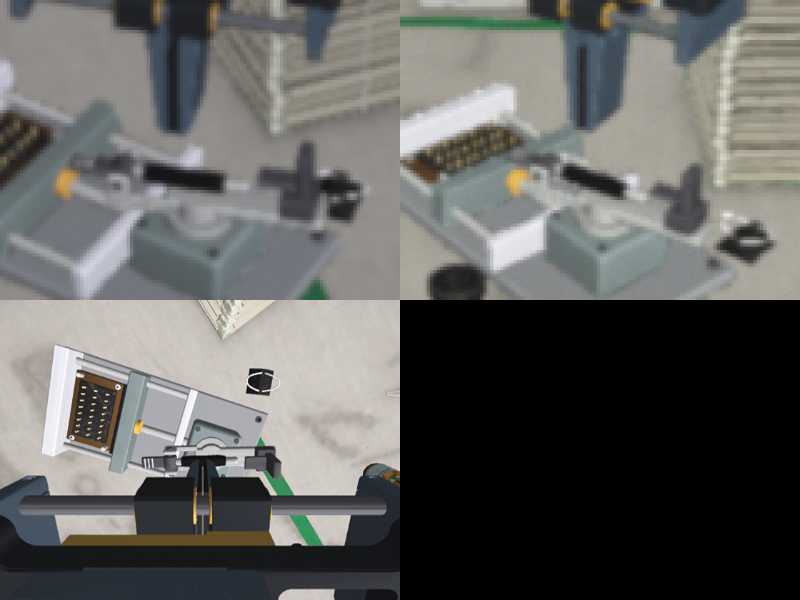

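Request:
servo_tool(steps=[[255, [0, 8, 0], [0, 0, 0]], [255, [0, 18, 0], [0, 0, 0]], [255, [0, 22, 0], [0, 0, 0]], [255, [0, 22, 0], [0, 0, 0]], [255, [0, 18, 0], [0, 0, 0]], [255, [0, 8, 0], [0, 0, 0]], [255, [0, 0, 10], [0, 0, 0]], [255, [0, 0, 12], [0, 0, 0]], [255, [0, 0, 7], [0, 0, 0]], [255, [0, 0, 0], [0, 0, 0]]])

```text
time_s: 27.25
ee_pos: [622.5, -164.6, 111.6]
ee_rot: [-179.8, 0.2, 28.1]
force: [-0.7, 1.0, 0.7]
gripper_width: 0.7
gripper_force: 0.0
```

Request:
servo_tool(steps=[[255, [0, -3, 0], [0, 0, 0]], [255, [0, -3, 0], [0, 0, 0]], [255, [0, -3, 0], [0, 0, 0]], [255, [0, -3, 0], [0, 0, 0]], [255, [0, -3, 0], [0, 0, 0]], [255, [0, -3, 0], [0, 0, 0]], [255, [0, -3, 0], [0, 0, 0]], [255, [0, -2, 0], [0, 0, 0]], [255, [0, 0, 0], [0, 0, 0]], [255, [0, 0, 0], [0, 0, 0]]])

```text
time_s: 28.25
ee_pos: [613.1, -145.1, 113.5]
ee_rot: [-180.0, -0.0, 28.0]
force: [0.2, -0.8, 0.3]
gripper_width: 0.4
gripper_force: 0.3
```

```bash
python3 - <<'E'
from h import *
s=state();u=np.array([np.cos(np.radians(117.9)),np.sin(np.radians(117.9))]);p=s['ee_pos'][:2]-np.array([583.5,-89.8]);print(s['ee_pos'],p@u,p@[-u[1],u[0]],'F',s['force'][:2]@u,s['force'])
E
```

```text
[ 613.06013311 -145.11346253  113.5336721 ] -62.71620465767974 -0.2414114128103519 F -0.7820942376322864 [ 0.19159502 -0.78351227  0.28882082]
```

Request:
servo_tool(steps=[[255, [0, -1, 0], [0, 0, 0]], [255, [0, -1, 0], [0, 0, 0]], [255, [0, -1, 0], [0, 0, 0]], [255, [0, 0, 0], [0, 0, 0]], [255, [0, 0, 0], [0, 0, 0]], [255, [0, 0, 0], [0, 0, 0]], [255, [0, 0, 0], [0, 0, 0]], [255, [0, 0, 0], [0, 0, 0]], [255, [0, 0, 0], [0, 0, 0]], [255, [0, 0, 0], [0, 0, 0]]])

```text
time_s: 29.25
ee_pos: [611.7, -142.6, 113.6]
ee_rot: [-180.0, 0.0, 28.0]
force: [0.3, -2.1, 0.1]
gripper_width: 0.6
gripper_force: 0.4
```

Request:
servo_tool(steps=[[255, [0, -1, 0], [0, 0, 0]], [255, [0, -1, 0], [0, 0, 0]], [255, [0, -1, 0], [0, 0, 0]], [255, [0, 0, 0], [0, 0, 0]], [255, [0, 0, 0], [0, 0, 0]], [255, [0, 0, 0], [0, 0, 0]], [255, [0, 0, 0], [0, 0, 0]], [255, [0, 0, 0], [0, 0, 0]], [255, [0, 0, 0], [0, 0, 0]], [255, [0, 0, 0], [0, 0, 0]]])

```text
time_s: 30.25
ee_pos: [610.8, -141.0, 113.7]
ee_rot: [179.9, -0.0, 28.0]
force: [1.1, -4.6, -2.1]
gripper_width: 0.6
gripper_force: 2.5
```

Request:
servo_tool(steps=[[255, [0, -1, 0], [0, 0, 0]], [255, [0, -1, 0], [0, 0, 0]], [255, [0, -1, 0], [0, 0, 0]], [255, [0, 0, 0], [0, 0, 0]], [255, [0, 0, 0], [0, 0, 0]], [255, [0, 0, 0], [0, 0, 0]], [255, [0, 0, 0], [0, 0, 0]], [255, [0, 0, 0], [0, 0, 0]], [255, [0, 0, 0], [0, 0, 0]], [255, [0, 0, 0], [0, 0, 0]]])

```text
time_s: 31.25
ee_pos: [610.6, -140.5, 113.8]
ee_rot: [179.6, -0.1, 28.1]
force: [3.8, -9.9, -4.3]
gripper_width: 0.4
gripper_force: 5.4
```

Request:
servo_tool(steps=[[255, [0, 6, 0], [0, 0, 0]], [255, [0, 8, 0], [0, 0, 0]], [255, [0, 10, -5], [0, 0, 0]], [255, [0, 0, -20], [0, 0, 0]], [255, [0, 0, -30], [0, 0, 0]], [255, [-20, 0, -30], [0, 0, 0]], [255, [-30, 0, -30], [0, 0, 0]], [255, [-30, 0, -15], [0, 0, 0]], [255, [-10, 0, 0], [0, 0, 0]], [255, [0, 0, 0], [0, 0, 0]]])

```text
time_s: 32.25
ee_pos: [540.0, -201.3, 244.0]
ee_rot: [-180.0, -0.0, 27.9]
force: [0.3, 0.1, -1.0]
gripper_width: 0.3
gripper_force: 0.0
```

```bash
python3 - <<'E'
from h import *
w=grab('wrist'); f=grab('scene'); print(w['s']['ee_pos'],w['s']['force'])
v,u=np.mgrid[0:420,0:560]; z=w['z_map']
d=np.stack([(u-w['cx'])/w['fl'],-(v-w['cy'])/w['fl'],-np.ones_like(z)],-1)@w['Rw'].T
P=w['ew']+d*z[...,None]
U=np.array([np.cos(np.radians(117.9)),np.sin(np.radians(117.9))]); q=(P[...,:2]-[583.5,-89.8]); X=q@U; Y=q@np.array([-U[1],U[0]])
for nm,lo,hi in [('fin',102,114),('tongue',84,91),('sleeve',78,84)]:
    m=(z>0)&(P[...,2]>lo)&(P[...,2]<hi)&(abs(X)<90)&(abs(Y)<25)
    print(nm,m.sum(), np.percentile(X[m],[3,50,97]).round(1) if m.any() else '', np.percentile(Y[m],[3,50,97]).round(1) if m.any() else '')
a=cv2.resize(w['color'][:,:,::-1],(400,300)); b=cv2.resize(f['color'][170:260,220:340,::-1],(400,300),interpolation=3)
cv2.imwrite('pics/m8.png',np.hstack([a,b]))
E
```

```text
[ 539.98139793 -201.29207285  244.0200107 ] [ 0.32158054  0.07479533 -1.03265499]
fin 188 [-49.2 -45.8 -41.5] [-10.9  -2.4   5.8]
tongue 327 [-49.1 -28.7  42.7] [-9.1 -1.7  4.9]
sleeve 1435 [-51.7  22.6  69.4] [-13.4  -0.2  11.5]
```

View pics/m8.png

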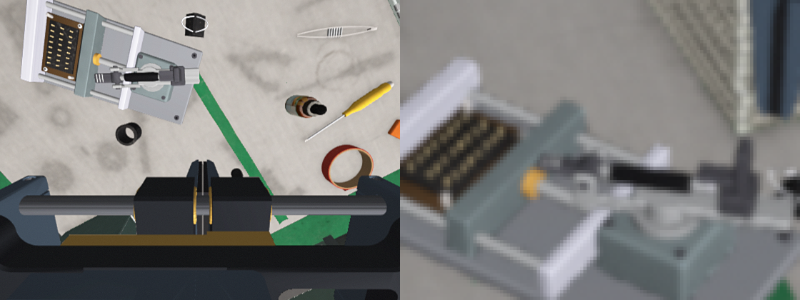

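```bash
python3 -c "
from h import *
print(ticket.job_done())"
```

```text
the job is handed in; nothing more can be done
None
```

I cranked the nest clamped (about 4.0 rad by the tool's path, so roughly 3 mm of pad press, not measured directly), folded the handle flat, slid the latch back over its tip until it hit its stop, and handed the job in; no verdict came back.

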